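# Load a parked sample carrier into the curing station and set its click timer

## Task

The sample carrier is parked under the low bench shelf with only its pull-tab end sticking out: draw it out (the tab is the only hold in reach) until the whole carrier is clear of the shelf, let go of it there on the bench, then take it again (the orange cross handle in its middle is made for lifting) and set it down, without dropping it, flat on the curing station's black pad between the two rails, with the tab end at the open front and the other end towards the back stop. Once the carrier is in place and released, turn the station's blue timer dial exactly five clicks clockwise (seen from above) from where it stands, and let go of it. Leave the box, bottle, dishes and screwdriver undisturbed, and do not turn the dial before the carrier is in place.

Things in the scene. Friction and masses are not known exactly. Their poses are not given: they have to be found in the camera images.
- shelf: Fixed low bench shelf, left or right of the robot: grey board 200 mm deep (x) by 250 wide (y) on four 20 mm square corner posts; underside 95, top 113 mm above the bench. Origin: bench level under the middle of its front edge; x points back under the board, z up. Turned up to 0.2 rad.
- carrier: Loose aluminium sample carrier, 0.25 to 0.5 kg: block 160 (x) by 64 (y) by 22 mm high with two purple wafers on top; a tongue (8 mm high, 30 wide) runs out to x = -115 mm and carries an orange pull tab. Starts flat on the bench under the shelf, within 0.1 rad of the shelf's x axis, tab end out. Origin: centre of the block's underside; x points away from the tab.
- carrier_tab (a point): Grip point on the carrier's pull tab, at carrier x = -105 mm, 34 mm above its underside. The tab is an upright plate 10 mm thick (carrier y), 18 mm along x, from 8 to 50 mm above the underside. Axes as the carrier's. Starts 60 to 75 mm in front of the shelf's front edge.
- carrier_handle (a point): Grip point on the carrier's orange cross handle, above the carrier's origin, 50 mm above its underside. The handle is an upright rib 14 mm thick (carrier x), 50 mm long (carrier y), from 22 to 68 mm above the underside. Axes as the carrier's. Starts under the board, 30 to 45 mm behind the front edge.
- station: Fixed curing station: white slab 240 (x) by 270 (y) by 12 mm high. Origin: centre of its underside, x to its back, y to its left; turned up to 0.2 rad, on the other side from the shelf. Grey back housing 50 mm high over x 96 to 120 mm, full width; railed stage on its left half; grey timer console (x -100 to 60, y -126 to -10 mm, top 55 mm above the bench) on its right half.
- stage (a point): Where the carrier's origin belongs: on the slab, 12 mm above the bench, at station x -10, y 81 mm; axes as the station's; centre of a black pad 160 by 76 mm. Rails along x, 10 mm high, 78 mm clear between them (7 mm to spare each side of the carrier). Back stop 18 mm high, face at x = +92 mm (12 mm behind a centred carrier). Front open: the tongue overhangs.
- dial (a joint): Timer dial angle (rad), grows clockwise seen from above, 0 to 5.86 (hard stops). Clicks every 24 degrees (0.4189 rad): detents at whole multiples from 0, at the ticks; let go between two, it snaps to the nearest. A click takes about 0.08 N m. Starts resting in one of detents 0 to 4.
- dial_grip (a point): On the dial's vertical axis at grip height, 91 mm above the bench. Black disc 72 mm across (2 to 12 mm above the console top) with a blue bar grip: 66 mm along its x, 16 mm thick along its y, 12 to 48 mm above the console top. Axes turn with the dial, z up; at dial 0 parallel to the station's.
- dial_pointer (a point): End of the yellow pointer line on top of the dial's bar, 33 mm from the dial's axis towards the dial's -x, 103 mm above the bench. At dial 0 it points to the station's front (-x).
- wafer_box: Bystander: loose black box 100 by 110 by 60 mm standing on the shelf board, towards its back. Origin at the centre of its underside.
- bottle: Bystander: loose amber bottle, 54 mm across and 110 mm high, standing on the shelf board near the front. Origin at the centre of its underside.
- dishes: Bystander: blue stack of dishes, one loose piece 60 mm across and 36 mm high, on the bench in front of the shelf, left of the tab. Origin at the centre of its underside.
- driver: Bystander: loose screwdriver 160 mm long, 26 mm thick, lying on the bench between shelf and station. Origin at bench level under its middle, x towards the tip.
Not all that is in view belongs to the job. Leave any brown, green or turquoise look-alike of the carrier alone.

How it is judged:
By the outcome, as a careful person would: the job done as asked, in the order asked, and still so for the second after the job is handed in, with the robot touching nothing.
It also fails if it takes over 72 s, if anything falls off the work surface, if the arm or the gripper's body presses on something with over 40 N, if the wrist force passes 120 N, or if a joint passes its speed limit or range.

## Robot

A 6-joint arm with a two-finger parallel gripper is mounted at the origin on the work surface. World frame = base frame: x ahead of the robot, y to its left, z up, the work surface at z = 0. Lengths are in mm, angles in rad, forces in N, time in s.
With the tool pointing down it reaches from about 350 to 975 mm from the base axis. Payload 4.9 kg.
Tool frame: the origin (TCP) lies on the centre line of the jaws, within the pads' length; the fingertips stand 19 mm ahead of it and the grasp point (between the pads) is the TCP; z points along the fingers, y is the line along which they close (so a half turn about z gives the same grasp; the last joint's range is limited). The gripper opens to 85 mm and grips with 20 to 120 N. Pads are 22 mm wide; open, the fingers measure 114 mm over their backs; the gripper's body (76 mm by 85 mm) begins 54 mm behind the grasp point. The pads swing forward as they close: fully open they stand 13 mm farther back than shut.
Start: joints at [-1.32, 0.053, 1.613, -0, 1.476, -0.119], TCP at [225.887, -582.732, 250.304] pointing down, gripper open.
Joint ranges: [-3.01, 3.01], [-1.01, 2.22], [0.06, 2.58], [-1.02, 4.17], [0.09, 2.62], [-3.14, 3.14]. Speed limits (rad/s): [2.57, 2.57, 3.14, 3.14, 3.14, 3.14].

## Interface

Orientations are given as a unit quaternion [x, y, z, w].
In Python, from rig import arm gives the robot as it stands.
- The arm moves only by the shell command python3 -m inch 'ROWS' [OPENING] [FORCE]. ROWS is JSON, a list of rows, each a list of 4 numbers: the shift along the world's x, y, z as a fraction of full scale, then the turn about the world's z as a fraction of full scale. In form: [[tx, ty, tz, turn], ...]. A call has 1 to 8 rows; each row shifts and turns the commanded pose from where the row before left it; what a row does not reach is not made up. Full scale, the value 1, is 2.5 cm for a shift and 0.08 rad for a turn. A row lasts 1/10 s, in which the tool goes at most 50 mm and 8.59 degrees, less where a joint would pass 70% of its speed; a pose out of reach is approached as far as the arm can. A call with a number of a shift or a turn outside -1 to 1 is refused whole. A call with a gripper value outside its range is refused whole. OPENING is the closure in counts, from 0 (fully open) to 255 (shut), set as the call begins (- or left out, the last holds). The fingers move at their own pace and stop on an object; FORCE is the grip in N (left out, the last holds). Time passes only in rows, so rows that do not move let the fingers close. It gives the time, the measured TCP pose, the force, the opening and the grip force at its end, in the units of the state.
- arm.state(): the state, without advancing time (a new reading comes with each control period).
- arm.read_camera(name): name is "scene" or "top" or "wrist"; returns a dict with "image" (384x512x3 uint8, blue, green, red), "z_map" (384x512 float32, mm along the optical axis (not along the pixel's ray), 0 where there is no reading), "K" (3x3 intrinsics, pixels), "rvec" (rotation vector, rad) and "tvec" (3), from world to camera coordinates, as OpenCV has them. Camera axes: x right, y down, z forward; pixel columns grow to the right and rows downward; lengths in mm; the calibration is good to about 2 mm. A picture is of the moment at which its call begins.
- arm.sign_off(): hands the job in; it is judged then, once.
Trained networks look in a picture, given as the dict that the camera call returned (one of the last four; its "shot" number tells which), for a name from the list of things; names that differ only in an ending like _2 or _b are one class to them, and where a whole thing is asked for, a point or a joint stands for the part that bears it (a point fixed in the world has none). Each returns a list of dicts, best first, with "score" (0 to 1); they miss things now and then, are a little off and sometimes report something else, mostly with a low value. They report only what shows in the picture. A call takes as long as a camera call. They do not tell look-alikes from the thing itself.
- arm.silhouettes(thing, picture): "mask" (384x512 bool, what is visible of it) and "at" ([column, row] in pixels, amid what is visible of it).
The state is a dict: "t": time; "q": joint angles; "qd": joint speeds; "tau": joint torques, N m; "tool_pos": TCP position; "tcp_rot": TCP orientation; "force": force on the tool from outside, world axes, zero at the start; "wrist_torque": the same for the moment, N m; "finger_gap": opening from 0.0 (shut) to 1.0 (fully open); "grip_force": force on a finger pad.
Only numpy, scipy, OpenCV 4.12 (cv2) and the standard library are available. Lean on these libraries where they do the work, as an engineer would, in place of code of your own. Each camera call takes 0.05 s, during which the arm holds its last target. There are 200 camera calls.

## Working session

There is one attempt and no reset: what is moved stays moved. The work goes in short steps, Python scripts to look and compute and a shell command to move; the robot and the scene stay as the last step left them, time stands still between calls to the robot, and variables do not carry over. Pictures are saved under pics/ and viewed, at most 10 in all, crops included, and the job is handed in when it is done.

```bash
mkdir -p pics; ls
python3 - <<'E'
from rig import arm
import cv2,numpy as np
ims=[]
for n in ("scene","top"):
    p=arm.read_camera(n); ims.append(p); cv2.imwrite(f"pics/{n}0.png",p["image"])
    np.savez(f"pics/{n}0.npz",**{k:p[k] for k in("image","z_map","K","rvec","tvec")})
    for t in ("shelf","carrier","carrier_tab","carrier_handle","station","dial","dial_pointer","dishes","driver","bottle","wafer_box"):
        try:
            for r in arm.silhouettes(t,p)[:4]: print(n,t,round(r["score"],2),np.round(r["at"]),r["mask"].sum())
        except Exception as e: print(n,t,e)
print(arm.state())
E
```

```text
pics
scene shelf 0.65 [231. 244.] 3626
scene carrier 0.82 [242. 150.] 852
scene carrier 0.79 [343. 176.] 909
scene carrier 0.67 [320. 280.] 1225
scene carrier 0.6 [264. 211.] 88
scene carrier_tab 0.95 [324. 282.] 1233
scene carrier_tab 0.9 [240. 146.] 888
scene carrier_tab 0.89 [345. 178.] 879
scene carrier_tab 0.74 [404. 270.] 1245
scene carrier_handle 0.87 [346. 181.] 852
scene carrier_handle 0.69 [322. 283.] 1211
scene carrier_handle 0.36 [129. 152.] 342
scene station 0.64 [149. 174.] 4688
scene station 0.26 [230. 245.] 3490
scene dial 0.61 [131. 153.] 360
scene dial 0.26 [208. 183.] 178
scene dial_pointer 0.71 [144. 172.] 4813
scene dial_pointer 0.59 [132. 153.] 323
scene dishes 0.7 [299. 220.] 299
scene driver 0.63 [209. 183.] 132
scene bottle 0.72 [218. 212.] 451
scene wafer_box 0.74 [251. 246.] 1588
top shelf 0.76 [241. 157.] 2959
top carrier 0.91 [195. 283.] 1064
top carrier 0.87 [106. 225.] 1069
top carrier 0.71 [307. 253.] 1067
top carrier 0.67 [240. 192.] 501
top carrier_tab 0.96 [166. 175.] 852
top carrier_tab 0.92 [236. 191.] 456
top carrier_tab 0.8 [198. 286.] 1081
top 
[... 437 characters left out ...]
, 'q': array([-1.32001171e+00,  5.27163000e-02,  1.61288842e+00, -4.43954175e-06,
        1.47598934e+00, -1.18980206e-01]), 'qd': array([ 3.06948267e-05,  1.45029889e-03, -2.11177289e-04, -8.20365629e-04,
       -5.94234302e-04,  2.99605485e-04]), 'tau': array([-8.11048994e-04, -3.93687344e+01, -3.70459378e+01, -2.07391763e-04,
        4.46760459e-04, -1.09892690e-05]), 'tool_pos': array([ 225.88067779, -582.74272454,  250.30038545]), 'tcp_rot': array([ 9.82957835e-01,  1.83831159e-01, -2.25126428e-06, -5.55393532e-07]), 'force': array([-0.93746788, -0.41237794, -0.45911788]), 'wrist_torque': array([-0.06440582,  0.05058172, -0.00157284]), 'grip_force': 0.0, 'finger_gap': 0.999038295954664}
```

Run:
```python
import cv2
a=cv2.imread("pics/top0.png"); c=a[100:325,80:460]
cv2.imwrite("pics/top0c.png",cv2.resize(c,None,fx=2.1,fy=2.1,interpolation=cv2.INTER_CUBIC))
```

```text
(no output)
```

View pics/top0c.png

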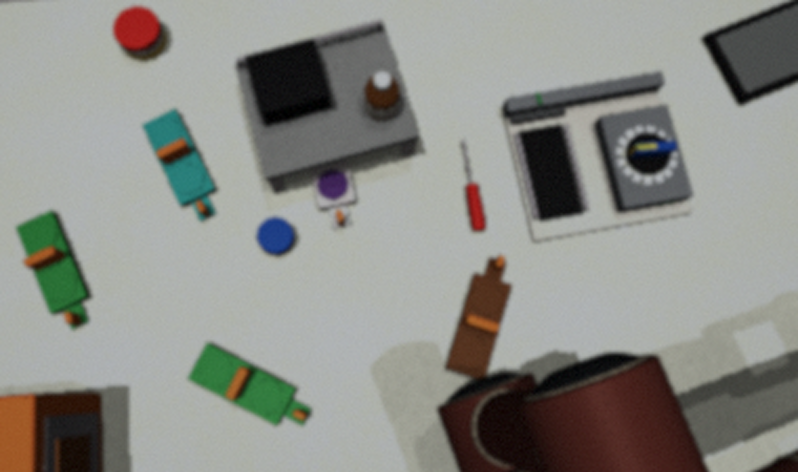

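View pics/scene0.png

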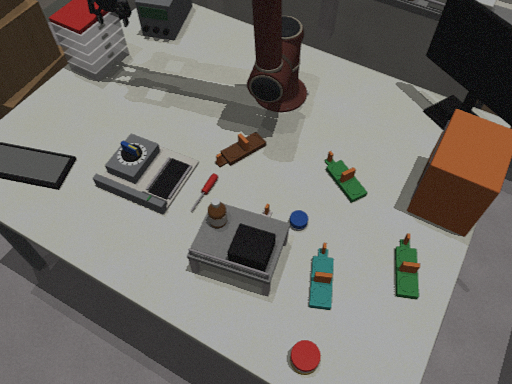

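```bash
cat > h.py <<'E'
import cv2,numpy as np
def world(p):
    "HxWx3 world points (mm), nan where no reading"
    K=p["K"];R,_=cv2.Rodrigues(np.float64(p["rvec"]));t=np.ravel(p["tvec"]);z=p["z_map"].astype(float)
    v,u=np.indices(z.shape);c=np.stack([(u-K[0,2])*z/K[0,0],(v-K[1,2])*z/K[1,1],z],-1)
    w=(c-t)@R; w[z<=0]=np.nan; return w
def ray(p,uv,h):
    "pixel -> world at height h"
    K=p["K"];R,_=cv2.Rodrigues(np.float64(p["rvec"]));t=np.ravel(p["tvec"])
    uv=np.atleast_2d(uv).astype(float)
    d=np.c_[(uv[:,0]-K[0,2])/K[0,0],(uv[:,1]-K[1,2])/K[1,1],np.ones(len(uv))]@R; o=-t@R
    return o+d*((h-o[2])/d[:,2])[:,None]
def hsv(p): return cv2.cvtColor(p["image"],cv2.COLOR_BGR2HSV)
def rect(xy): 
    c,s,a=cv2.minAreaRect(np.float32(xy)); return np.round(c,1),np.round(s,1),round(a,1)
E
python3 - <<'E'
from h import *
p=dict(np.load("pics/top0.npz")); w=world(p); H=hsv(p)
print("cam",-cv2.Rodrigues(p["rvec"])[0].T@np.ravel(p["tvec"]))
v,u=np.indices(H.shape[:2])
box=lambda a,b,c,d:(u>=a)&(u<b)&(v>=c)&(v<d)
def show(n,m,h):
    if m.sum()<4: return print(n,"few")
    uv=np.c_[u[m],v[m]]; q=ray(p,uv,h); print(n,m.sum(),"mean",q.mean(0).round(1),"depthz",np.nanmedian(w[m][:,2]).round(1),"wmean",np.nanmean(w[m],0).round(1),"rect",rect(q[:,:2]))
z=w[...,2]
show("shelf",box(185,290,105,195)&(z>103)&(z<123),113)
show("housing",box(310,400,125,160)&(z>42)&(z<58)&(H[...,1]<80),50)
show("console",box(360,415,145,205)&(z>48)&(z<62),55)
org=(H[...,0]<18)&(H[...,1]>110)&(H[...,2]>110)
show("tab",org&box(232,252,194,212),50)
pur=(H[...,0]>118)&(H[...,0]<165)&(H[...,1]>60)
show("purple",pur&box(225,255,175,200),22)
show("bar",(H[...,0]>100)&(H[...,0]<130)&(H[...,1]>120)&box(370,410,155,190),103)
show("yel",(H[...,0]>18)&(H[...,0]<40)&(H[...,1]>80)&box(370,410,155,190),103)
show("pad",(H[...,2]<60)&box(320,362,155,210),12)
show("dishes",(H[...,0]>105)&(H[...,0]<130)&(H[...,1]>120)&box(195,228,200,225),36)
show("bottle top",box(255,270,128,145)&(z>200),223)
E
```

```text
cam [ 242.34856745  201.03559708 1291.04689693]
shelf 2838 mean [678.2 222.5 113. ] depthz 113.0 wmean [678.2 222.5 112.9] rect (array([693.5, 234.2]), array([202.2, 249.8]), 10.7)
housing 738 mean [ 676.8 -221.2   50. ] depthz 50.8 wmean [ 676.5 -220.8   50.9] rect (array([ 673.2, -195.9]), array([267.4,  93.3]), 88.6)
console 1188 mean [ 570.  -271.9   55. ] depthz 55.1 wmean [ 570.  -271.9   55. ] rect (array([ 591.6, -270.7]), array([201.6, 123.4]), 6.1)
tab 8 mean [518.5 229.7  50. ] depthz 50.0 wmean [518.5 229.7  49.8] rect (array([519.7, 228.3]), array([ 6.7, 10.4]), 85.3)
purple 147 mean [581.8 238.5  22. ] depthz 22.6 wmean [581.6 238.6  22.6] rect (array([580.7, 238.4]), array([41.9, 47. ]), 85.2)
bar 95 mean [ 567.1 -273.8  103. ] depthz 98.4 wmean [ 570.2 -278.3   91.5] rect (array([ 570.1, -270.4]), array([67.8, 31. ]), 84.7)
yel 34 mean [ 574.2 -249.1  103. ] depthz 101.1 wmean [ 576.6 -252.    93.9] rect (array([ 574.5, -249.8]), array([11.9, 42.8]), 11.7)
pad 898 mean [ 574.8 -126.8   12. ] depthz 12.5 wmean [ 574.4 -126.6   13. ] rect (array([ 589.3, -125.3]), array([190.7,  83.6]), 10.1)
dishes 217 mean [499.5 336.3  36. ] depthz 36.2 wmean [499.4 336.3  36.1] rect (array([499.8, 336.1]), array([54.1, 52.6]), 40.9)
bottle top 78 mean [670.3 148.4 223. ] depthz 221.3 wmean [672.4 148.2 217.4] rect (array([671.9, 149.4]), array([27.2, 32.4]), 84.4)
```

```bash
R='[[0.36,1,0,0],[0.36,1,0,0],[0.36,1,0,0],[0.36,1,0,0],[0.36,1,0,0],[0.36,1,0,0],[0.36,1,0,0],[0.36,1,0,0]]'; true
python3 -m inch '[[0.36,1,0,0],[0.36,1,0,0],[0.36,1,0,0],[0.36,1,0,0],[0.36,1,0,0],[0.36,1,0,0],[0.36,1,0,0],[0.36,1,0,0]]' 110
python3 -m inch '[[0.36,1,0,0],[0.36,1,0,0],[0.36,1,0,0],[0.36,1,0,0],[0.36,1,0,0],[0.36,1,0,0],[0.36,1,0,0],[0.36,1,0,0]]'
python3 -m inch '[[0.36,1,0,0],[0.36,1,0,0],[0.36,1,0,0],[0.36,1,0,0],[0.36,1,0,0],[0.36,1,0,0],[0.36,1,0,0],[0.36,1,0,0]]'
python3 -m inch '[[0.36,1,0,-0.5],[0.36,1,0,-0.5],[0.36,1,0,-0.5],[0.36,1,0,-0.5],[0.36,1,0,-0.5],[0.2,1,0,-0.4],[0.1,0.5,0,0],[0,0,0,0]]'
python3 - <<'E'
from rig import arm
from h import *
p=arm.read_camera("wrist"); cv2.imwrite("pics/w1.png",p["image"]); np.savez("pics/w1.npz",**{k:p[k] for k in("image","z_map","K","rvec","tvec")})
s=arm.state(); print(s["t"],s["tool_pos"],s["tcp_rot"],s["finger_gap"])
E
```

```text
t: 2.0
tool_pos: [298.1, -381.7, 250.4]
tcp_rot: [0.983, 0.184, 0.0, 0.0]
force: [0.6, -0.4, -0.6]
finger_gap: 0.575
grip_force: 0.0
t: 2.8
tool_pos: [370.1, -181.7, 250.5]
tcp_rot: [0.983, 0.184, 0.0, 0.0]
force: [1.1, -0.1, -0.4]
finger_gap: 0.568
grip_force: 0.0
t: 3.6
tool_pos: [442.2, 18.4, 250.5]
tcp_rot: [0.983, 0.184, 0.0, 0.0]
force: [0.1, 0.0, -0.1]
finger_gap: 0.577
grip_force: 0.0
t: 4.4
tool_pos: [494.4, 180.7, 250.3]
tcp_rot: [0.998, 0.07, -0.0, 0.0]
force: [0.6, -0.0, 1.3]
finger_gap: 0.567
grip_force: 0.0
4.45 [494.26638736 179.81685638 250.21678814] [ 9.97569253e-01  6.96810344e-02 -1.89831440e-04  3.21224671e-04] 0.5665092716513975
```

View pics/w1.png

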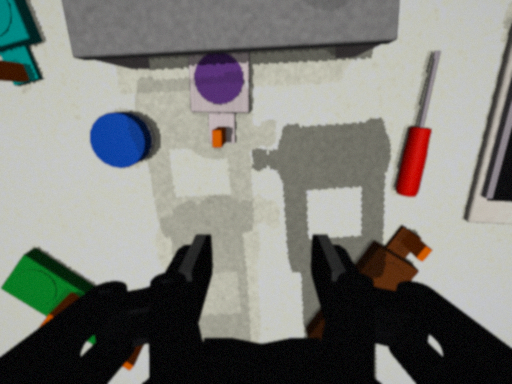

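Run:
```python
from h import *
p=dict(np.load("pics/w1.npz")); im=p["image"]
cv2.imwrite("pics/w1c.png",cv2.resize(im[30:170,80:270],None,fx=3.5,fy=3.5,interpolation=cv2.INTER_CUBIC))
w=world(p); H=hsv(p); v,u=np.indices(H.shape[:2]); z=w[...,2]
box=lambda a,b,c,d:(u>=a)&(u<b)&(v>=c)&(v<d)
org=(H[...,0]<20)&(H[...,1]>110)&(H[...,2]>80)&box(205,240,120,155)
m=org&(z>44)&(z<56); print("tab top",m.sum(),np.nanmedian(z[m]),rect(w[m][:,:2]),rect(ray(p,np.c_[u[m],v[m]],50)[:,:2]))
pur=(H[...,0]>118)&(H[...,0]<165)&(H[...,1]>60)&box(185,255,40,110)
print("purple",rect(ray(p,np.c_[u[pur],v[pur]],22)[:,:2]))
blk=box(180,260,50,125)&(z>15)&(z<30); print("block",np.nanmedian(z[blk]),rect(w[blk][:,:2]))
b=w[blk]; 
# side edges per row along x
for x in range(540,600,10):
    r=b[abs(b[:,0]-x)<4]; print(x,len(r),r[:,1].min().round(1),r[:,1].max().round(1)) if len(r)>3 else 0
sh=box(60,400,0,70)&(z>105)&(z<120); s=w[sh]; 
for y in (130,180,230,280,320):
    r=s[abs(s[:,1]-y)<4]; print("edge",y,r[:,0].min().round(1)) if len(r) else 0
```

```text
tab top 184 49.72892194853675 (array([522.5, 231.7]), array([17.4, 10.1]), 6.8) (array([522.7, 231.3]), array([17.5, 10.3]), 6.0)
purple (array([581.3, 239.4]), array([50.9, 49.8]), 7.0)
block 22.233278634643018 (array([577.5, 238.8]), array([61.7, 64.3]), 7.5)
550 355 203.4 267.8
560 466 203.8 268.4
570 475 205.1 270.4
580 486 206.3 271.0
590 500 207.5 272.8
edge 130 616.7
edge 180 606.8
edge 230 597.0
edge 280 587.4
edge 320 579.9
```

View pics/w1c.png

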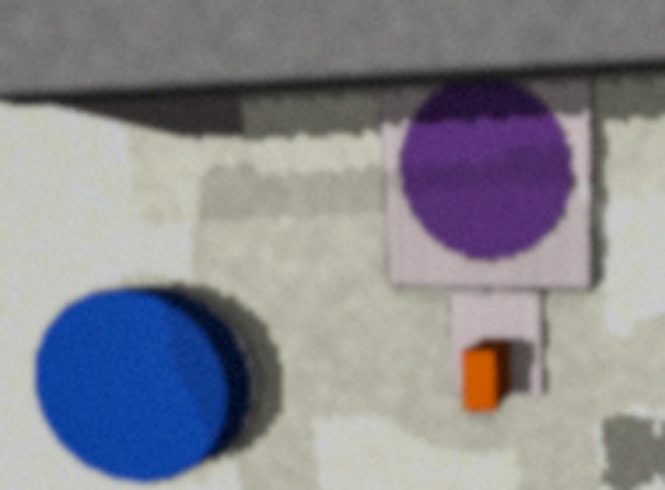

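```bash
python3 -m inch '[[0.56,1,0,-0.2],[0.56,1.07,0,0],[0,0,-1,0],[0,0,-1,0],[0,0,-1,0],[0,0,-1,0],[0,0,-1,0],[0,0,-1,0]]'
python3 -m inch '[[0,0,-1,0],[0,0,-1,0],[0,0,-0.65,0],[0,0,0,0],[0,0,0,0]]'
python3 -m inch '[[0,0,0,0],[0,0,0,0],[0,0,0,0],[0,0,0,0],[0,0,0,0]]' 255 50
```

```text
t: 4.95
tool_pos: [494.5, 179.3, 184.4]
tcp_rot: [0.998, 0.069, 0.0, 0.0]
force: [0.1, 0.1, 0.6]
finger_gap: 0.568
grip_force: 0.0
t: 5.45
tool_pos: [494.5, 179.8, 184.3]
tcp_rot: [0.998, 0.069, 0.0, -0.0]
force: [-0.2, -1.7, -0.6]
finger_gap: -0.0
grip_force: 0.0out of range: a shift must lie within [-1, 1]
```

```bash
python3 -m inch '[[0.56,1,0,-0.2],[0.56,1,0,0],[0,0.07,0,0],[0,0,-0.5,0],[0,0,-1,0],[0,0,-1,0],[0,0,-1,0],[0,0,-0.5,0]]' 110 && python3 -m inch '[[0,0,-1,0],[0,0,-1,0],[0,0,0,0]]' && python3 -m inch '[[0,0,0,0],[0,0,0,0],[0,0,0,0],[0,0,0,0],[0,0,0,0]]' 255 50
```

```text
t: 6.25
tool_pos: [519.9, 230.1, 80.4]
tcp_rot: [0.998, 0.061, -0.003, 0.001]
force: [-0.3, -1.0, -0.2]
finger_gap: 0.569
grip_force: 0.0
t: 6.55
tool_pos: [519.1, 230.0, 30.1]
tcp_rot: [0.998, 0.061, -0.004, 0.001]
force: [-1.5, -0.2, -0.7]
finger_gap: 0.568
grip_force: 0.0
t: 7.05
tool_pos: [523.7, 231.9, 36.1]
tcp_rot: [0.998, 0.061, 0.002, -0.0]
force: [-1.0, -0.3, 7.3]
finger_gap: 0.109
grip_force: 49.6
```

```bash
python3 -m inch '[[-0.3,-0.037,0,0],[-0.5,-0.061,0,0],[-0.5,-0.061,0,0],[-0.5,-0.061,0,0],[-0.5,-0.061,0,0],[-0.5,-0.061,0,0],[-0.5,-0.061,0,0],[-0.5,-0.061,0,0]]' && python3 -m inch '[[-0.5,-0.061,0,0],[-0.5,-0.061,0,0],[-0.5,-0.061,0,0],[-0.5,-0.061,0,0],[-0.4,-0.049,0,0],[-0.2,-0.024,0,0],[0,0,0,0],[0,0,0,0]]' && python3 -m inch '[[0,0,0,0],[0,0,0,0],[0,0,0,0],[0,0,0,0]]' 110 && python3 -m inch '[[0,0,0.6,0],[0,0,1,0.9],[0,0,1,1],[0,0,1,1],[0.6,0,1,1],[0.6,0,1,1],[0.6,0,1,1],[0,0,0.5,1]]' 0
python3 - <<'E'
from rig import arm
from h import *
p=arm.read_camera("top"); cv2.imwrite("pics/t2.png",p["image"][120:270,180:440]); np.savez("pics/t2.npz",**{k:p[k] for k in("image","z_map","K","rvec","tvec")})
p=arm.read_camera("wrist"); cv2.imwrite("pics/w2.png",p["image"]); np.savez("pics/w2.npz",**{k:p[k] for k in("image","z_map","K","rvec","tvec")})
s=arm.state(); print(s["t"],s["tool_pos"],s["tcp_rot"],s["finger_gap"])
E
```

```text
t: 7.85
tool_pos: [429.1, 220.5, 36.1]
tcp_rot: [0.998, 0.061, 0.003, -0.001]
force: [3.3, 0.4, 3.1]
finger_gap: 0.106
grip_force: 49.6
t: 8.65
tool_pos: [363.7, 212.6, 36.1]
tcp_rot: [0.998, 0.061, 0.002, -0.001]
force: [-0.0, 0.3, 10.3]
finger_gap: 0.107
grip_force: 50.6
t: 9.05
tool_pos: [361.5, 211.7, 33.3]
tcp_rot: [0.998, 0.061, -0.001, 0.0]
force: [-0.6, 0.6, 0.4]
finger_gap: 0.57
grip_force: 0.0
t: 9.85
tool_pos: [409.3, 212.1, 214.0]
tcp_rot: [0.943, 0.332, 0.002, 0.0]
force: [-1.4, 0.1, 0.6]
finger_gap: 0.997
grip_force: 0.0
9.95 [408.64164406 212.28672021 213.62377446] [ 9.43866794e-01  3.30321539e-01  1.77643868e-03 -1.68476098e-05] 1.005578957942847
```

View pics/w2.png

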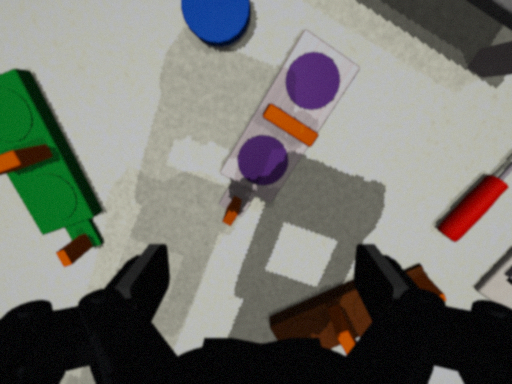

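Run:
```python
from h import *
p=dict(np.load("pics/w2.npz"))
w=world(p); H=hsv(p); v,u=np.indices(H.shape[:2]); z=w[...,2]
box=lambda a,b,c,d:(u>=a)&(u<b)&(v>=c)&(v<d)
m=box(255,325,95,155)&(z>62)&(z<74); print("handle",m.sum(),np.nanmedian(z[m]),rect(w[m][:,:2]))
m=box(215,365,25,215)&(z>17)&(z<27); print("block",np.nanmedian(z[m]),rect(w[m][:,:2]))
m=box(215,250,190,230)&(z>44)&(z<56); print("tab",np.nanmedian(z[m]),rect(w[m][:,:2]))
p=dict(np.load("pics/top0.npz")); w=world(p); z=w[...,2]
m=box(370,415,145,205)&(z>50)&(z<60)&(w[...,0]<640)
from scipy.spatial import ConvexHull
# PIL-free: edges by fits of console sides
q=w[m][:,:2]
for x in range(510,640,15):
    r=q[abs(q[:,0]-x)<4]; print(x,r[:,1].min().round(1),r[:,1].max().round(1)) if len(r)>3 else 0
m=box(310,405,125,165)&(z>44)&(z<56)&(w[...,0]>640)
q=w[m][:,:2]
for y in range(-320,-80,20):
    r=q[abs(q[:,1]-y)<4]; print(y,r[:,0].min().round(1),r[:,0].max().round(1)) if len(r)>3 else 0
```

```text
handle 970 67.6839775219722 (array([466.1, 226.3]), array([13.9, 49.6]), 6.9)
block 22.175112371503502 (array([463.5, 224.2]), array([180.2, 135.6]), 38.8)
tab 49.82602747502096 (array([362.4, 213.4]), array([18. , 10.1]), 7.1)
510 -339.0 -222.4
525 -338.8 -222.0
540 -338.0 -220.8
555 -333.3 -219.7
570 -332.7 -218.1
585 -331.7 -217.3
600 -331.0 -219.2
615 -326.6 -222.7
630 -327.2 -223.0
-320 641.4 713.6
-300 641.9 712.3
-280 641.1 711.5
-260 643.1 708.3
-240 640.9 704.9
-220 640.9 705.6
-200 681.6 704.4
-180 679.9 705.4
-160 677.2 701.5
-140 677.4 699.6
-120 675.9 698.8
-100 674.3 697.0
```

```bash
python3 -m inch '[[0,-1,0.4,-0.9],[0,-1,0.4,-0.9],[0,-1,0.4,-0.9],[0,-1,0.4,-0.9],[0,-1,0,-0.9],[0,-1,0,-0.9],[0,-1,0,-0.9],[0,-1,0,-0.9]]' && python3 -m inch '[[0,-1,0,0],[0,-1,0,0],[0,-1,0,0],[0,-1,0,0],[0,-1,0,0],[0,-1,0,0],[0,-0.5,0,0],[0,0,0,0]]'
python3 - <<'E'
from rig import arm
from h import *
p=arm.read_camera("wrist"); cv2.imwrite("pics/w3.png",p["image"]); np.savez("pics/w3.npz",**{k:p[k] for k in("image","z_map","K","rvec","tvec")})
s=arm.state(); print(s["t"],s["tool_pos"],s["tcp_rot"],s["finger_gap"])
E
```

```text
t: 10.75
tool_pos: [406.4, 11.3, 249.7]
tcp_rot: [0.999, 0.047, -0.001, -0.0]
force: [0.0, -1.0, -0.1]
finger_gap: 0.998
grip_force: 0.0
t: 11.55
tool_pos: [406.8, -151.0, 250.3]
tcp_rot: [0.999, 0.047, -0.001, -0.001]
force: [-0.1, -0.6, 0.4]
finger_gap: 1.0
grip_force: 0.0
11.6 [ 406.95603997 -150.26074164  250.50493365] [ 9.98848437e-01  4.79649811e-02 -7.28485310e-04 -7.93028607e-04] 0.9985480425712532
```

View pics/w3.png

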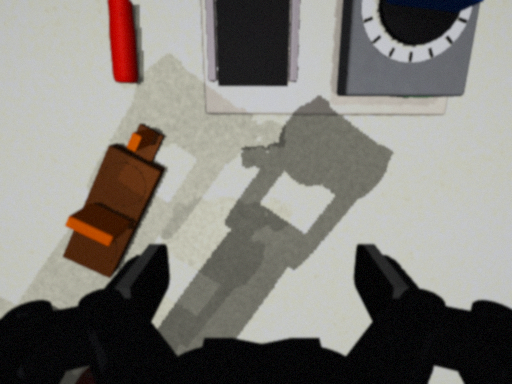

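Run:
```python
from h import *
p=dict(np.load("pics/w3.npz")); H=hsv(p); V=H[...,2].astype(int)
L=[];Rr=[];B=[]
for r in range(6,80,8):
    row=V[r,205:305]; d=np.where(row<50)[0]+205; d=d[(d>212)&(d<295)]
    L.append(ray(p,[d.min()-.5,r],12)[0]);Rr.append(ray(p,[d.max()+.5,r],12)[0])
for c in range(225,285,8):
    d=np.where(V[40:110,c]<50)[0]+40; B.append(ray(p,[c,d.max()+.5],12)[0])
for n,a,ax in(("L",L,(0,1)),("R",Rr,(0,1)),("front",B,(1,0))):
    a=np.array(a); f=np.polyfit(a[:,ax[0]],a[:,ax[1]],1); print(n,a.mean(0).round(1),"slope",f[0].round(4), "res",np.std(a[:,ax[1]]-np.polyval(f,a[:,ax[0]])).round(2))
w=world(p); z=w[...,2]; v,u=np.indices(z.shape)
# slab front edge
E=[]
for c in list(range(215,330,10)):
    d=np.where((z[80:130,c]>8))[0]
    if len(d): E.append(w[80+d.max(),c])
E=np.array(E); f=np.polyfit(E[:,1],E[:,0],1); print("slabfront",E.mean(0).round(1),f)
m=(z>50)&(z<60)&(u>330)&(u<480)&(v<100); q=w[m][:,:2]
for y in range(-320,-215,20):
    r=q[abs(q[:,1]-y)<2]; print(y,r[:,0].min().round(1)) if len(r) else 0
for x in range(510,560,10):
    r=q[abs(q[:,0]-x)<2]; print(x,r[:,1].min().round(1),r[:,1].max().round(1)) if len(r) else 0
```

```text
L [531.6 -91.3  12. ] slope 0.0805 res 0.61
R [ 538.6 -165.2   12. ] slope 0.0829 res 0.27
front [ 493.3 -132.6   12. ] slope -0.0942 res 0.0
slabfront [ 465.  -154.1   10.4] [-9.47702488e-02  4.50370414e+02]
-320 499.4
-300 497.4
-280 495.6
-260 493.7
-240 492.7
-220 512.1
510 -338.0 -222.0
520 -337.3 -221.2
530 -336.2 -220.0
540 -335.0 -219.1
550 -333.7 -218.3
```

```bash
python3 -m inch '[[0.1,0.8,0,1],[0.1,0.8,0,1],[0.1,0.8,0,1],[0.1,0.8,0,1],[0.1,0.8,0,1],[0.1,0.8,0,1],[0.1,0.8,0,1],[0.1,0.8,0,1]]' && python3 -m inch '[[0.15,0.8,0,1],[0.15,0.8,0,1],[0.15,0.8,0,1],[0.15,0.8,0,1],[0.15,0.8,0,1],[0.15,0.8,0,1],[0.15,0.8,0,1],[0.15,0.8,0,1]]' && python3 -m inch '[[0.15,0.8,-0.5,1],[0.2,0.8,-0.5,1],[0,0.67,-0.5,1],[0,0,-0.5,0.94],[0,0,-0.5,0],[0,0,-0.56,0],[0,0,0,0],[0,0,0,0]]'
python3 - <<'E'
from rig import arm
from h import *
s=arm.state(); print(s["t"],s["tool_pos"],s["tcp_rot"],s["finger_gap"])
E
```

```text
t: 12.4
tool_pos: [426.9, 11.7, 251.2]
tcp_rot: [0.932, 0.363, -0.0, -0.0]
force: [0.5, 0.3, -1.1]
finger_gap: 0.998
grip_force: 0.0
t: 13.2
tool_pos: [456.4, 171.6, 251.2]
tcp_rot: [0.77, 0.637, -0.0, -0.0]
force: [-0.2, 0.1, -0.0]
finger_gap: 1.003
grip_force: 0.0
t: 14.0
tool_pos: [465.8, 226.1, 174.7]
tcp_rot: [0.663, 0.749, -0.0, -0.0]
force: [0.1, 0.1, 0.1]
finger_gap: 0.997
grip_force: 0.0
14.0 [465.8379324  226.10732937 174.73899423] [ 6.62976591e-01  7.48640034e-01 -2.93002546e-04 -2.29214548e-04] 0.9974713448823157
```

```bash
python3 -m inch '[[0,0,-1,0],[0,0,-1,0],[0,0,-1,0],[0,0,-1,0],[0,0,-0.6,0],[0,0,-0.4,0],[0,0,0,0],[0,0,0,0]]' && python3 -m inch '[[0,0,0,0],[0,0,0,0],[0,0,0,0],[0,0,0,0],[0,0,0,0],[0,0,0,0],[0,0,0,0]]' 255 80 && python3 -m inch '[[0,0,0.2,0],[0,0,0.4,0],[0,0,0.6,0],[0,0,0.8,0],[0,0,1,0],[0,0,1,0],[0,0,0.5,0],[0,0,0,0]]'
```

```text
t: 14.8
tool_pos: [467.0, 226.5, 51.1]
tcp_rot: [0.663, 0.749, 0.001, 0.0]
force: [0.3, -1.2, 0.4]
finger_gap: 0.997
grip_force: 0.0
t: 15.5
tool_pos: [466.4, 226.3, 50.4]
tcp_rot: [0.663, 0.749, 0.0, 0.0]
force: [-0.9, 0.2, 2.3]
finger_gap: 0.156
grip_force: 78.8
t: 16.3
tool_pos: [467.7, 226.8, 165.7]
tcp_rot: [0.663, 0.749, 0.002, 0.001]
force: [0.9, -0.4, -3.1]
finger_gap: 0.153
grip_force: 78.2
```

```bash
python3 -m inch '[[0,-0.4,0,0],[0,-0.8,0,0],[0,-1,0,0],[0,-1,0,0],[0,-1,0,0],[0,-1,0,0],[0,-1,0,-0.46],[0.3,-1,0,0]]' && python3 -m inch '[[0.6,-1,0,0],[0.6,-1,0,0],[0.6,-1,0,0],[0.6,-1,0,0],[0.6,-1,0,0],[0.5,-0.8,0,0],[0.4,-0.7,0,0],[0.07,-0.35,0,0]]' && python3 -m inch '[[0,0,0,0],[0,0,0,0],[0,0,-1,0],[0,0,-1,0],[0,0,-0.6,0],[0,0,-0.2,0],[0,0,0,0],[0,0,0,0]]'
python3 - <<'E'
from rig import arm
from h import *
for n in("wrist","top"):
    p=arm.read_camera(n); cv2.imwrite(f"pics/{n}4.png",p["image"]); np.savez(f"pics/{n}4.npz",**{k:p[k] for k in("image","z_map","K","rvec","tvec")})
s=arm.state(); print(s["t"],s["tool_pos"],s["tcp_rot"],s["finger_gap"],s["force"],s["wrist_torque"])
E
```

```text
t: 17.1
tool_pos: [471.5, 44.8, 160.1]
tcp_rot: [0.677, 0.736, -0.002, -0.002]
force: [0.9, 0.7, -2.9]
finger_gap: 0.155
grip_force: 78.2
t: 17.9
tool_pos: [572.1, -126.6, 160.3]
tcp_rot: [0.677, 0.736, -0.001, -0.002]
force: [-0.3, -0.5, -3.9]
finger_gap: 0.153
grip_force: 78.3
t: 18.7
tool_pos: [573.7, -125.1, 93.8]
tcp_rot: [0.676, 0.737, 0.0, 0.001]
force: [-0.4, 0.2, -3.4]
finger_gap: 0.153
grip_force: 78.3
18.8 [ 573.9326514  -125.29080518   94.22201382] [6.76225160e-01 7.36693690e-01 5.43394626e-04 1.28207909e-03] 0.15589165040631298 [ 0.6503353  -0.25643814 -3.20959646] [ 0.00141373 -0.01242218  0.01959385]
```

View pics/wrist4.png

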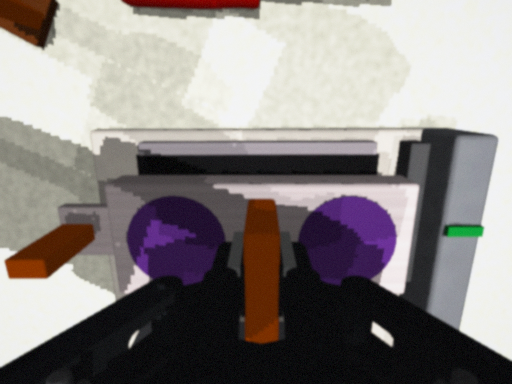

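Run:
```python
from h import *
p=dict(np.load("pics/wrist4.npz")); w=world(p); z=w[...,2]; v,u=np.indices(z.shape)
xh=np.array([.9964,.0849]);yh=np.array([-.0849,.9964])
st=np.stack([w[...,:2]@xh-560.2,w[...,:2]@yh+173.2,z],-1)  # stage frame
for c in range(145,380,30):
    col=st[120:200,c]; rail=col[(col[:,2]>18)&(col[:,2]<27)]; blk=col[(col[:,2]>50)&(col[:,2]<85)]
    print(c,col[0].round(1) if 0 else "", "rail y",rail[:,1].min().round(1) if len(rail) else None,rail[:,1].max().round(1) if len(rail) else None,"block y",blk[:,1].max().round(1) if len(blk) else None,"ztop",np.median(blk[:,2]).round(1) if len(blk) else None)
m=(z>58)&(z<80)&(v>180)&(v<290)&(u>90)&(u<430); q=st[m]; print("block x",q[:,0].min(),q[:,0].max(),)
m=(u>400)&(u<440)&(v>150)&(v<280)&(z>24)&(z<36); q=st[m]; print("stop x",np.percentile(q[:,0],[1,5,50]) if len(q) else 0, np.nanmedian(z[m]))
```

```text
145  rail y 39.2 46.8 block y 32.0 ztop 64.7
175  rail y 39.6 47.2 block y 32.3 ztop 64.6
205  rail y 39.4 46.8 block y 32.1 ztop 64.7
235  rail y 39.3 47.3 block y 32.2 ztop 64.5
265  rail y 39.9 47.2 block y 32.0 ztop 64.5
295  rail y 40.2 47.3 block y 32.0 ztop 65.0
325  rail y 40.2 47.4 block y 32.0 ztop 64.7
355  rail y 40.1 47.3 block y 31.9 ztop 65.0
block x -78.21232073129562 81.59116704811788
stop x [ 90.74047856  91.48388963 104.03005589] 29.787283724231003
```

```bash
python3 -m inch '[[0,0,-0.4,0],[0,0,-0.35,0],[0,0,-0.2,0],[0,0,-0.15,0],[0,0,-0.08,0],[0,0,-0.04,0],[0,0,0,0],[0,0,0,0]]' && python3 -m inch '[[0,0,0,0],[0,0,0,0]]'
```

```text
t: 19.6
tool_pos: [573.1, -125.1, 62.4]
tcp_rot: [0.676, 0.737, 0.0, 0.0]
force: [-2.2, 1.0, -1.0]
finger_gap: 0.152
grip_force: 78.8
t: 19.8
tool_pos: [573.1, -125.1, 62.4]
tcp_rot: [0.676, 0.737, 0.0, 0.0]
force: [-1.8, 2.0, 0.2]
finger_gap: 0.153
grip_force: 78.9
```

```bash
python3 -m inch '[[0,0,0,0],[0,0,0,0],[0,0,0,0],[0,0,0,0],[0,0,0,0],[0,0,0,0]]' 0 && python3 -m inch '[[0,0,0.4,0],[0,0,0.8,0],[0,0,1,0],[0,0,1,0],[0,0,1,0],[0,0,1,0],[0,0,1,0],[0,-0.5,0.8,0]]' && python3 -m inch '[[0,-1,0,0],[0,-1,0,0],[0,-1,0,0],[0,-1,0,0],[0,-1,0,0],[0,-1,0,0],[0,-1,0,0],[0,-1,0,0]]' && python3 -m inch '[[0,-1,0,0],[0,-0.5,0,0],[0,0,0,0]]'
python3 - <<'E'
from rig import arm
from h import *
for n in("wrist",):
    p=arm.read_camera(n); cv2.imwrite(f"pics/{n}5.png",p["image"]); np.savez(f"pics/{n}5.npz",**{k:p[k] for k in("image","z_map","K","rvec","tvec")})
s=arm.state(); print(s["t"],s["tool_pos"],s["tcp_rot"],s["finger_gap"],s["force"],s["wrist_torque"])
E
```

```text
t: 20.4
tool_pos: [573.0, -125.0, 62.1]
tcp_rot: [0.676, 0.737, 0.0, 0.0]
force: [0.4, -0.8, -0.1]
finger_gap: 1.005
grip_force: 0.0
t: 21.2
tool_pos: [573.3, -136.8, 239.8]
tcp_rot: [0.676, 0.737, 0.001, 0.001]
force: [0.4, -1.1, 0.3]
finger_gap: 1.0
grip_force: 0.0
t: 22.0
tool_pos: [572.8, -338.6, 238.0]
tcp_rot: [0.676, 0.737, 0.0, 0.0]
force: [-0.7, -0.4, 0.4]
finger_gap: 0.999
grip_force: 0.0
t: 22.3
tool_pos: [572.7, -376.2, 237.4]
tcp_rot: [0.677, 0.736, 0.0, 0.0]
force: [-0.4, -0.5, -0.5]
finger_gap: 1.004
grip_force: 0.0
22.35 [ 572.7991838  -375.10622928  237.30183162] [ 6.76573552e-01  7.36375024e-01  2.04085136e-04 -1.07039439e-04] 1.0016336650641167 [-0.46581115  0.79075107  0.42286343] [ 0.00152436  0.01519241 -0.02128475]
```

View pics/wrist5.png

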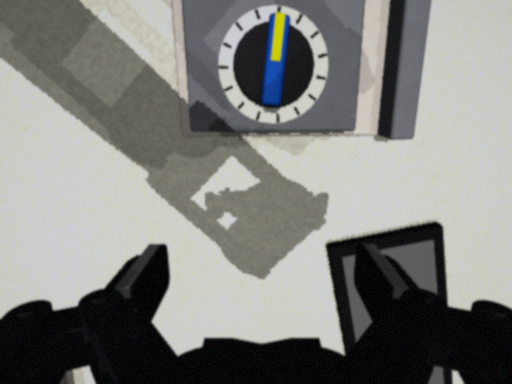

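Run:
```python
from h import *
p=dict(np.load("pics/wrist5.npz")); w=world(p); z=w[...,2]; v,u=np.indices(z.shape); H=hsv(p)
m=(z>97)&(z<109)&(u>240)&(u<310)&(v<120); print("bar",m.sum(),np.nanmedian(z[m]),rect(w[m][:,:2]),w[m].mean(0))
q=w[m][:,:2]; c=q.mean(0); e=np.linalg.svd(q-c,full_matrices=False)[2][0]; print("axis",np.arctan2(e[1],e[0]))
y=m&(H[...,0]>20)&(H[...,0]<40)&(H[...,1]>100); yc=w[y][:,:2].mean(0); print("yellow",yc, "dir",np.arctan2(*(yc-c)[::-1]))
d=(z>62)&(z<71)&(u>215)&(u<335)&(v<130); print("disc",cv2.minEnclosingCircle(np.float32(w[d][:,:2])))
```

```text
bar 1891 102.7490344179575 (array([ 575.3, -273.6]), array([66.8, 16. ]), 88.9) [ 575.16888724 -273.07099787  102.64485644]
axis -1.5881367335077161
yellow [ 575.4267016  -257.68828947] dir 1.554037884994713
disc ((575.2610473632812, -274.0722351074219), 35.92526626586914)
```

```bash
python3 -m inch '[[0.09,1,0,-0.7],[0,1,0,-0.59],[0,1,0,0],[0,1,0,0],[0,0.05,0,0],[0,0,-1,0],[0,0,-1,0],[0,0,-1,0]]' 110 && python3 -m inch '[[0,0,-1,0],[0,0,-1,0],[0,0,-0.5,0],[0,0,-0.3,0],[0,0,0,0],[0,0,0,0]]' && python3 -m inch '[[0,0,0,0],[0,0,0,0],[0,0,0,0],[0,0,0,0],[0,0,0,0],[0,0,0,0]]' 255 60 && python3 -c "
from rig import arm
s=arm.state();print(s['wrist_torque'],s['q'])"
```

```text
t: 23.15
tool_pos: [575.4, -273.4, 161.8]
tcp_rot: [0.713, 0.701, 0.0, 0.001]
force: [-0.4, -0.6, -0.3]
finger_gap: 0.569
grip_force: 0.0
t: 23.75
tool_pos: [575.9, -274.2, 93.4]
tcp_rot: [0.713, 0.701, 0.0, 0.001]
force: [-0.3, 1.2, 0.5]
finger_gap: 0.571
grip_force: 0.0
t: 24.35
tool_pos: [574.9, -274.1, 93.6]
tcp_rot: [0.713, 0.701, -0.001, -0.0]
force: [-4.7, 1.0, 5.1]
finger_gap: 0.176
grip_force: 59.7
[0.14019366 0.74016302 0.03133177] [-5.61316262e-01  2.20154274e-01  1.70243635e+00 -1.10602382e-03
  1.21938662e+00 -5.43256888e-01]
```

```bash
python3 -m inch '[[0,0,0,-0.5],[0,0,0,-1],[0,0,0,-1],[0,0,0,-1],[0,0,0,-1],[0,0,0,-1],[0,0,0,-1],[0,0,0,-1]]' && python3 -m inch '[[0,0,0,-1],[0,0,0,-1],[0,0,0,-1],[0,0,0,-1],[0,0,0,-1],[0,0,0,-1],[0,0,0,-1],[0,0,0,-1]]' && python3 -m inch '[[0,0,0,-1],[0,0,0,-1],[0,0,0,-1],[0,0,0,-1],[0,0,0,-1],[0,0,0,-1],[0,0,0,-1],[0,0,0,-1]]' && python3 -m inch '[[0,0,0,-1],[0,0,0,-1],[0,0,0,-0.68],[0,0,0,0],[0,0,0,0],[0,0,0,0]]' && python3 -c "
from rig import arm
s=arm.state();print(s['wrist_torque'],s['force'],s['tcp_rot'],s['q'])"
```

```text
t: 25.15
tool_pos: [575.3, -274.4, 93.6]
tcp_rot: [0.889, 0.457, -0.0, 0.001]
force: [-1.0, 0.3, 5.3]
finger_gap: 0.176
grip_force: 59.4
t: 25.95
tool_pos: [575.6, -274.9, 93.6]
tcp_rot: [0.988, 0.154, 0.001, 0.001]
force: [-1.5, -1.9, 2.3]
finger_gap: 0.18
grip_force: 59.3
t: 26.75
tool_pos: [575.6, -275.4, 93.6]
tcp_rot: [0.986, -0.164, 0.001, 0.002]
force: [-1.2, -3.6, 1.3]
finger_gap: 0.175
grip_force: 59.2
t: 27.35
tool_pos: [575.5, -275.6, 93.6]
tcp_rot: [0.964, -0.267, 0.001, 0.002]
force: [-2.2, -6.3, 3.5]
finger_gap: 0.172
grip_force: 59.3
[-0.87159882  0.49584478 -0.06930696] [-2.22304194 -6.28540731  3.50845858] [ 0.96373909 -0.26683866  0.00112185  0.00168581] [-0.56207272  0.22084222  1.70160123 -0.00275466  1.21603122  1.54990012]
```

```bash
python3 -m inch '[[0,0,0,0],[0,0,0,0],[0,0,0,0],[0,0,0,0],[0,0,0,0]]' 80 && python3 -m inch '[[0,0,0.4,0],[0,0,0.8,0],[0,0,1,0],[0,0,1,0],[0,0,1,0],[0,0,1,0],[-0.9,-0.9,0.8,0],[-0.9,-0.9,0,0]]' && python3 -m inch '[[-0.9,-0.9,0,0],[-0.9,-0.9,0,0],[-0.9,-0.9,0,0],[-0.9,-0.9,0,0],[-0.9,-0.9,0,0],[-0.9,-0.9,0,0],[-0.9,-0.9,0,0],[0,0,0,0]]'
python3 - <<'E'
from rig import arm
from h import *
p=arm.read_camera("top"); cv2.imwrite("pics/t6.png",cv2.resize(p["image"][100:260,180:440],None,fx=3,fy=3,interpolation=cv2.INTER_CUBIC))
s=arm.state(); print(s["t"],s["tool_pos"],s["force"])
w=world(p); z=w[...,2]; v,u=np.indices(z.shape); H=hsv(p)
m=(z>97)&(z<109)&(u>365)&(u<415)&(v>145)&(v<200); q=w[m][:,:2]; c=np.array([575.2,-273.7])
print("bar",m.sum(),rect(q)); y=(z>85)&(u>365)&(u<415)&(v>145)&(v<200)&(H[...,0]>18)&(H[...,0]<40)&(H[...,1]>80)
yc=ray(p,np.c_[u[y],v[y]],103)[:,:2].mean(0); d=np.arctan2(*(yc-c)[::-1]); print("dir",d,"clicks",((3.227-d)%(2*np.pi))/.4189)
xh=np.array([.9964,.0849]);yh=np.array([-.0849,.9964])
m=(z>62)&(z<85)&(w[...,1]>-200)&(w[...,1]<-60)&(w[...,0]>480)&(w[...,0]<650); q=w[m]; print("handle",m.sum(),q.mean(0),np.nanmedian(q[:,2]),rect(q[:,:2]))
m=(z>29)&(z<40)&(w[...,1]>-175)&(w[...,1]<-75)&(w[...,0]>480)&(w[...,0]<660); q=w[m]; print("block",np.percentile(q[:,:2]@xh-560.2,[1,99]),np.percentile(q[:,:2]@yh+173.2,[1,99]),np.median(q[:,2]))
E
```

```text
t: 27.85
tool_pos: [575.1, -273.5, 91.8]
tcp_rot: [0.964, -0.267, -0.0, -0.0]
force: [-0.1, 1.0, 0.0]
finger_gap: 0.688
grip_force: 0.0
t: 28.65
tool_pos: [531.6, -319.8, 247.7]
tcp_rot: [0.964, -0.266, 0.004, 0.002]
force: [-0.0, -0.5, 0.5]
finger_gap: 0.688
grip_force: 0.0
t: 29.45
tool_pos: [370.3, -478.6, 243.0]
tcp_rot: [0.963, -0.269, 0.0, 0.001]
force: [0.1, -0.5, 0.0]
finger_gap: 0.69
grip_force: 0.0
29.5 [ 371.61618003 -477.31825753  242.89125602] [0.23998438 0.00537062 0.26484344]
bar 95 (array([ 572.1, -275.8]), array([16.4, 67. ]), 58.8)
dir -0.6862821212185549 clicks 9.341805016038565
handle 77 [ 569.70660682 -125.21555775   77.78158885] 79.43305475031157 (array([ 571.1, -126.6]), array([14.3, 49.6]), 4.8)
block [-80.7030888   75.35080983] [-33.28262587  30.11834829] 34.40088308176997
```

View pics/t6.png

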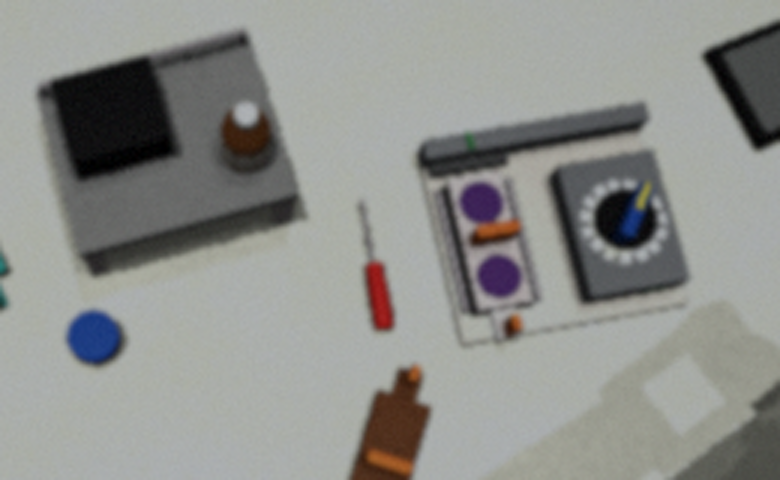

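The top view shows the carrier between the rails with its tab at the open front. The dial bar sits at -31.2°, which is detent 9 (from 4), and the box, bottle, dishes and screwdriver look undisturbed.

```bash
python3 -c "
from rig import arm
print(arm.sign_off())"
```

```text
the job is handed in; nothing more can be done
None
```

The job is handed in at about 30 s of the 72 s allowed: the carrier is drawn out, set flat on the station pad with its tab at the open front and released, and the dial is turned five clicks clockwise from detent 4 to detent 9.

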